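Open the violin-fittings box whose catch may hold

TASK

Open the wooden fittings box on the bench: its lid catch sometimes holds and sometimes does not, and it looks the same from outside. First, leaving the brass slide on top of the lid alone, give the lid an upward tug (the round brass pull at its front is there for that) to learn whether it is caught; if it is, do not wrench it but free it by pushing the slide along its track, away from the pull, as far as it goes. Then raise the lid to about 55 degrees and finish while still holding it up there with the gripper (it falls shut by itself), leaving the other things on the bench undisturbed.

Things in the scene. Friction and masses are not known exactly. Their poses are not given: they have to be found in the camera images.
- box: Brown wooden box, 180 deep (x) x 280 wide (y) x 85 mm high without its lid, fixed to the bench. Origin: centre of its underside. Its own -x face is its front, turned roughly towards the robot; z up.
- lid (a joint): Lid angle in rad: 0 shut, growing as the front edge rises, stop at 1.35. Wooden panel 186 x 288 x 14 mm, about 0.5 kg, lying on the box (top face 99 mm above the bench), hinged along the box's far (+x) upper edge; it falls shut when let go. When the catch holds, the lid rises only about 0.045 rad (roughly 10 mm at the pull) and then stops firmly; when it does not, the lid rises freely. Unfelt from outside, it is one or the other by chance.
- pull (a point): Centre of the lid's pull: an upright brass disc 26 mm across and 16 mm thick (thickness along the box's y: grip its two flat faces along y, from above), standing 28 mm out from the middle of the lid's front edge on a short 8 mm stem. Lid shut: box frame (-124, 0, 92) mm. Moves with the lid, 214 mm from the hinge line. Axes as the lid.
- hinge (a point): Middle of the lid's hinge line, box frame (90, 0, 85) mm; the lid turns about the y axis here.
- catch (a joint): Slide of the lid catch, in m: 0 at the end nearer the pull, 0.022 at the far end (box +y direction). It starts at 0 to 0.004, takes about 2 N to push and stays where it is left. From about 0.013 on the catch cannot hold; below that it may.
- tab (a point): Top centre of the slide's upright brass thumb tab: 22 mm (x) x 14 mm (y) and reaching 34 mm above the lid, on the lid's top face near its front edge, left of the pull as seen by the robot. With slide and lid at 0: box frame (-60, 70, 133) mm. It moves along the box's +y.
- tongue: Brass tongue of the catch, carried by the slide, inside the box and out of sight below the slide; when caught it pulls up against a brass keeper in the box. Origin: on the lid's top face under the tab. More than 80 N between tongue and keeper counts as wrenching.
- jar: Bystander: glue jar 56 mm across, 85 mm high, beside the box on its -y side. Origin: centre of its underside.
- clamp: Bystander: wooden spool clamp 40 mm across, 85 mm high, standing beside the box on its +y side. Origin: centre of its underside.
- hammer: Bystander: hammer lying between robot and box, to the left.
- screwdriver: Bystander: screwdriver lying between robot and box, to the right.
- brush: Bystander: brush lying at the right.
- mug: Bystander: white mug 76 mm across, 90 mm high, at the right. Origin: centre of its underside.
- block: Bystander: wooden sanding block 110 x 60 x 40 mm at the left. Origin: centre of its underside.

How it is judged:
On the way, in this order (a step that is already met when the one before it is completed fails the run):
1. the lid is tugged up, by more than 0.025 rad, while the slide is still in its starting place (below 7 mm) (value of joint lid above 0.025 rad and value of joint catch below 0.007 m), for 0.1 s.
2. the lid is swung open past 0.6 rad (value of joint lid above 0.6 rad), for 0.1 s.
At the end, for the whole second after the job is handed in: The lid stands still, open between 0.70 and 1.22 rad (40 to 70 degrees), carried by the gripper's fingers (contact over 0.3 N), which still hold it when the program ends and through the second after (value of joint lid between 0.7 and 1.22 rad and contact force between the fingers and lid above 0.3 N and velocity of joint lid between -0.05 and 0.05 rad/s); the arm keeps its last pose, push and grip.
It fails at once if a caught lid is wrenched: more than 80 N between the catch's tongue and the keeper in the box (contact force between tongue and box above 80 N).
It fails at once if a bystander is moved more than 30 mm (distance of any of jar, clamp, hammer, screwdriver, brush, mug, block from where it was at the start of the episode above 0.03 m).
It also fails if it takes over 51 s, if anything falls off the work surface, if the arm or the gripper's body presses on something with over 40 N, if the wrist force passes 120 N, or if a joint passes its speed limit or range.

ROBOT

A 6-joint arm with a two-finger parallel gripper is mounted at the origin on the work surface. World frame = base frame: x ahead of the robot, y to its left, z up, the work surface at z = 0. Lengths are in m, angles in rad, forces in N, time in s.
With the tool pointing down it reaches from about 0.3 to 0.775 m from the base axis. Payload 14.6 kg.
Tool frame: the origin (TCP) lies midway between the tips of the shut fingers; the grasp point (between the pads) lies manip.pinch_z behind it (manip.pinch_z is the distance from the TCP to the grasp point, in m); x points along the fingers, y is the direction in which the jaws open and shut, and the axes are right-handed (so a half turn about x gives the same grasp; the last joint's range is limited). The gripper opens to 85 mm and grips with 20 to 120 N. Pads are 22 mm wide; open, the fingers measure 114 mm over their backs; the gripper's body (76 mm by 85 mm) begins 54 mm behind the grasp point. The pads swing forward as they close: fully open they stand 13 mm farther back than shut.
Start: joints at [1.11, 0.3, 1.521, -0, 1.321, -0.067], TCP at [0.211, 0.508, 0.205] pointing down, gripper open.
Joint ranges: [-3.03, 3.03], [-0.79, 2.21], [0.23, 2.52], [-1.04, 4.18], [0, 3.07], [-2.55, 2.55]. Speed limits (rad/s): [2.22, 2.22, 2.57, 3.14, 3.14, 3.14].

INTERFACE

Orientations are given as a unit quaternion [x, y, z, w].
In Python, from workcell import manip gives the robot as it stands.
- The arm moves only by the tool play_rows, never from a script. Its argument "steps" is one flat list of numbers, 7 for each row, row after row: the turn, a rotation vector about the tool's x, y, z in degrees, then the shift along the tool's x, y, z in cm, then the finger opening in cm, from 0 to 8.54. A call has 1 to 8 rows; each row is the pose to reach, as a shift and turn from the pose measured when the call began, along the tool's axes at that moment; what a row does not reach only later rows make up. A row lasts 1/12 s, in which the tool goes at most 41.7 mm and 7.16 degrees, less where a joint would pass 70% of its speed; a pose out of reach is approached as far as the arm can. A call with a gripper value outside its range is refused whole. The fingers move at their own pace and stop on an object; "grip_force" is the grip in N (left out, the last holds). Time passes only in rows, so rows that repeat a pose let the fingers close. It gives the time, the measured TCP pose, the force and the opening at its end, in the units of the state.
- manip.read_state(): the state, without advancing time (a new reading comes with each control period).
- manip.read_camera(name): name is "scene" or "top" or "wrist"; returns a dict with "frame" (420x560x3 uint8, blue, green, red), "camera_matrix" (3x3 intrinsics, pixels), "xyz" and "attitude" of the camera in the world. Camera axes: x right, y down, z forward; pixel columns grow to the right and rows downward; lengths in m; the calibration is good to about 2 mm. A picture is of the moment at which its call begins. There is no depth.
- manip.finish_job(): hands the job in, once; it reports no verdict.
The state is a dict: "time": time; "q": joint angles; "qvel": joint speeds; "effort": joint torques, N m; "ee_pos": TCP position; "tcp_rot": TCP orientation; "force": force on the tool from outside, world axes, zero at the start; "moment": the same for the moment, N m; "grip_width": opening from 0.0 (shut) to 1.0 (fully open).
Only numpy, scipy, OpenCV 4.12 (cv2) and the standard library are available. Lean on these libraries where they do the work, as an engineer would, in place of code of your own. Each camera call takes 0.05 s, during which the arm holds its last target.

## Working session

There is one attempt and no reset: what is moved stays moved. The work goes in short steps, Python scripts to look and compute and a tool call to move; the robot and the scene stay as the last step left them, time stands still between calls to the robot, and variables do not carry over. Pictures are saved under pics/ and viewed, and the job is handed in when it is done.

Besides the shell and the picture viewer there is one more tool, called in YAML: its name, and indented under it one key for each argument. play_rows: Moves the arm, as the interface text tells. Its arguments: {"type":"object","properties":{"steps":{"type":"array","items":{"type":"number"}},"grip_force":{"type":"number"}},"required":["steps"]}

```bash
ls; mkdir -p pics
cat > h.py <<'E'
import numpy as np,cv2,json
from workcell import manip
from scipy.spatial.transform import Rotation as R
def cam(n,save=None):
    c=manip.read_camera(n)
    if save: cv2.imwrite('pics/'+save,c['frame'])
    return c
def rot(a):
    a=np.array(a,float)
    return a if a.shape==(3,3) else R.from_quat(a).as_matrix()
def ray(c,u,v):
    d=np.linalg.inv(np.array(c['camera_matrix']))@[u,v,1.]
    return np.array(c['xyz'],float),rot(c['attitude'])@d
def plane(c,u,v,z):
    o,d=ray(c,u,v); return o+d*(z-o[2])/d[2]
def tri(l):
    A=np.zeros((3,3));b=np.zeros(3)
    for c,u,v in l:
        o,d=ray(c,u,v);d=d/np.linalg.norm(d);P=np.eye(3)-np.outer(d,d);A+=P;b+=P@o
    x=np.linalg.solve(A,b)
    return x,[np.linalg.norm(np.cross(x-ray(c,u,v)[0],ray(c,u,v)[1]/np.linalg.norm(ray(c,u,v)[1]))) for c,u,v in l]
E
python3 - <<'E'
from h import *
for n in ['scene','top','wrist']:
    c=cam(n,n+'0.png'); print(n,c['xyz'],c['attitude'],c['camera_matrix'])
    import pickle; pickle.dump(c,open(n+'0.pkl','wb'))
print(manip.read_state(),manip.pinch_z)
E
```

```text
pics
scene [1.48909266 0.28587565 0.93982391] [ 0.55218674  0.71701977 -0.33547716 -0.26158657] [[412.87840912   0.         274.13076236]
 [  0.         412.87840912 213.07496127]
 [  0.           0.           1.        ]]
top [0.34335091 0.0259441  1.49087381] [ 0.71584909 -0.69541673  0.04758342 -0.04112741] [[458.06916376   0.         282.05137255]
 [  0.         458.06916376 207.03578872]
 [  0.           0.           1.        ]]
wrist [0.1323791  0.53871994 0.3738297 ] [0.8200301  0.54770629 0.09130035 0.13868205] [[297.15556439   0.         279.56730939]
 [  0.         297.15556439 209.17754775]
 [  0.           0.           1.        ]]
{'time': 0.15, 'q': array([ 1.11036868e+00,  3.00345651e-01,  1.52142469e+00,  7.87183041e-06,
        1.32068561e+00, -6.66407869e-02]), 'qvel': array([-1.56151189e-03, -3.20997081e-03, -2.24330179e-03, -8.73707629e-05,
        4.07761520e-04,  8.97016675e-04]), 'effort': array([ 7.83059522e-05, -5.43669963e+01, -3.61884928e+01, -5.26460190e-05,
        3.13805118e-03,  2.29152045e-05]), 'ee_pos': array([0.2109645 , 0.50772316, 0.2042563 ]), 'tcp_rot': array([ 0.13803355,  0.6935267 , -0.13862151,  0.69336248]), 'force': array([1.16717693, 0.99208462, 0.05980399]), 'moment': array([-0.00973978,  0.00559188, -0.04258726]), 'grip_width': 0.9989079780524027} 0.0187
```

View pics/scene0.png

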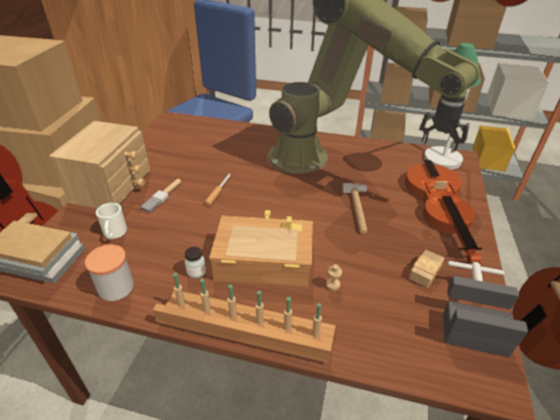

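View pics/top0.png

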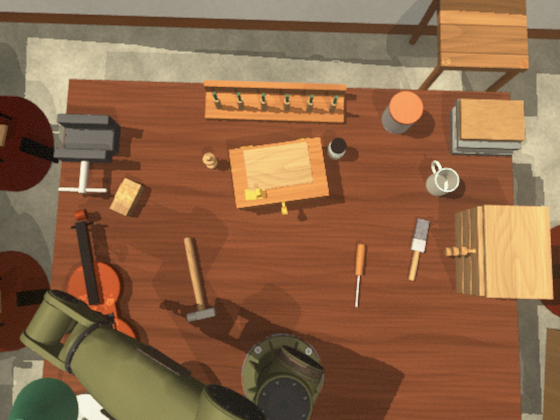

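View pics/wrist0.png

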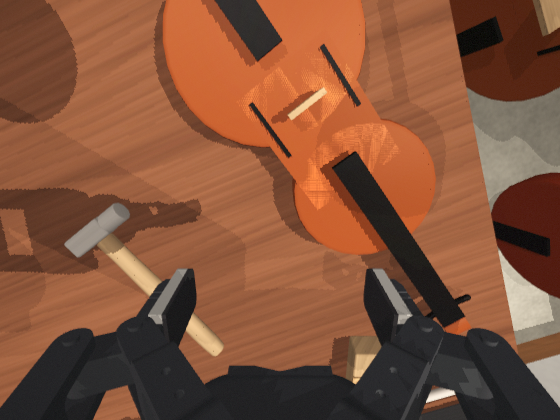

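The top view shows the box lid at about (280,172), the pull near (284,208) and the slide near (255,194). The scene view shows the pull at (267,215) and the tab at (293,224). I'll zoom in on both.

Run:
```python
from h import *
import pickle
s=pickle.load(open('scene0.pkl','rb'));t=pickle.load(open('top0.pkl','rb'))
a=cv2.resize(t['frame'][130:225,215:345],None,fx=5,fy=5,interpolation=cv2.INTER_CUBIC)
b=cv2.resize(s['frame'][200:300,200:330],None,fx=5,fy=5,interpolation=cv2.INTER_CUBIC)
cv2.imwrite('pics/topz.png',a);cv2.imwrite('pics/scenez.png',b)
for n,c,(x,y,w,h) in [('top',t,(215,130,130,95)),('scene',s,(200,200,130,100))]:
    hsv=cv2.cvtColor(c['frame'],cv2.COLOR_BGR2HSV)
    m=cv2.inRange(hsv,(20,150,130),(35,255,255))
    mm=np.zeros_like(m);mm[y:y+h,x:x+w]=m[y:y+h,x:x+w]
    k,l,st,ce=cv2.connectedComponentsWithStats(mm)
    for i in range(1,k):
        if st[i,4]>4: print(n,st[i],ce[i])
```

```text
top [245 188  18  13 139] [252.27338129 194.57553957]
top [282 202   5  12  39] [283.58974359 208.15384615]
```

View pics/topz.png

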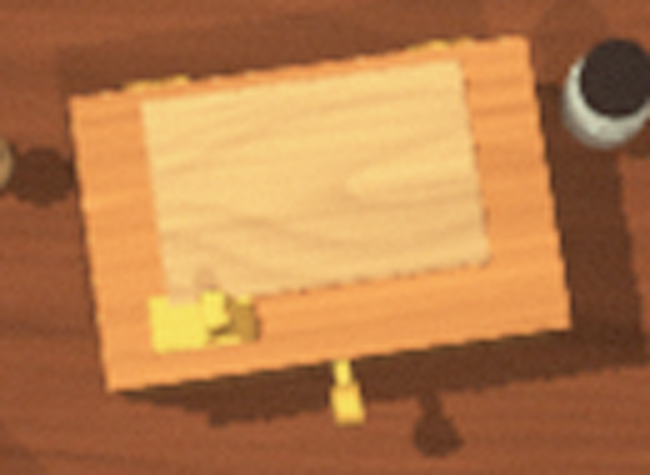

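View pics/scenez.png

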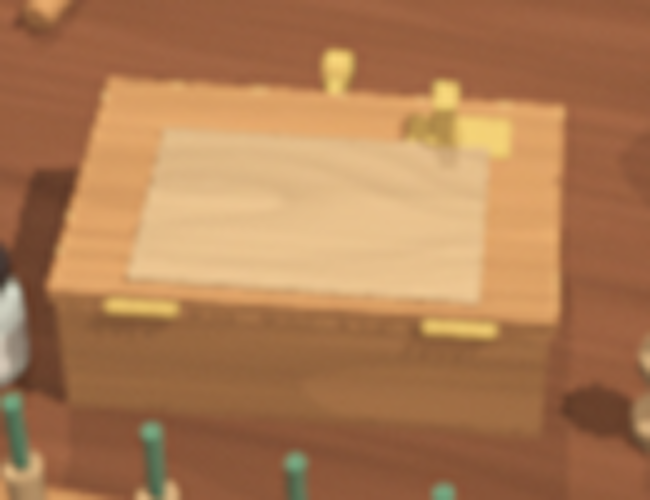

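Run:
```python
from h import *
import pickle
s=pickle.load(open('scene0.pkl','rb'));t=pickle.load(open('top0.pkl','rb'))
T=lambda u,v:(t,215+(u+.5)/5-.5,130+(v+.5)/5-.5)
S=lambda u,v:(s,200+(u+.5)/5-.5,200+(v+.5)/5-.5)
# corners order: far-left, far-right, near-right, near-left
ct=[(72,97),(527,38),(570,327),(108,390)]
cs=[(560,322),(50,290),(110,80),(563,107)]
X=[]
for a,b in zip(ct,cs):
    x,r=tri([T(*a),S(*b)]); X.append(x); print(x.round(4),np.round(r,4), plane(*T(*a),0.099).round(4),plane(*S(*b),0.099).round(4))
P=np.array([plane(*T(*a),0.099) for a in ct])
print('sizes',[np.linalg.norm(P[i]-P[i-1]).round(4) for i in range(4)])
print('yaws',[np.degrees(np.arctan2(*(-(P[i]-P[j])[[0,1]]*[1,-1]))).round(2) for i,j in((1,0),(2,3))])
# +y axis = from right to left
for i,j in((0,1),(3,2)):
    d=P[i]-P[j]; print('yaw from y edge',np.degrees(np.arctan2(-d[0],d[1])))
for i,j in((0,3),(1,2)):
    d=P[i]-P[j]; print('yaw from x edge',np.degrees(np.arctan2(d[1],d[0])))
print('centre',P.mean(0))
print('pull',tri([T(348,403),S(338,70)]),plane(*T(348,403),.1))
print('tab',tri([T(213,305),S(446,88)]),plane(*T(213,305),.133))
```

```text
[0.6955 0.1876 0.0998] [0.002 0.002] [0.6961 0.1857 0.099 ] [0.6942 0.1894 0.099 ]
[ 0.7427 -0.0955  0.0972] [0.0013 0.0013] [ 0.7426 -0.0966  0.099 ] [ 0.7441 -0.0934  0.099 ]
[ 0.5607 -0.1259  0.0981] [0.0006 0.0006] [ 0.5607 -0.1264  0.099 ] [ 0.5617 -0.1249  0.099 ]
[0.5132 0.1565 0.0988] [0.0007 0.0007] [0.5133 0.1559 0.099 ] [0.5133 0.1572 0.099 ]
sizes [np.float64(0.1852), np.float64(0.2862), np.float64(0.1843), np.float64(0.2862)]
yaws [np.float64(-170.63), np.float64(-170.46)]
yaw from y edge 9.3668485993986
yaw from y edge 9.542343581018532
yaw from x edge 9.270102536363872
yaw from x edge 9.286235423594128
centre [0.62817229 0.02962767 0.099     ]
pull (array([0.50992354, 0.00965487, 0.09466884]), [np.float64(0.0008779705999043685), np.float64(0.0008779705999044024)]) [0.50949991 0.00886788 0.1       ]
tab (array([0.56123752, 0.09190697, 0.1394347 ]), [np.float64(0.00034842727069438895), np.float64(0.00034842727069441074)]) [0.56234944 0.09187895 0.133     ]
```

Everything agrees with the text:
- Lid measures 185 x 286 mm, with its top at about 98.5 mm and the box yaw at about 9.4°.
- Pull is at about (0.509, 0.0097), and the box model puts it in the same place.
- Tab is about 2.5 mm along its track.

Next I'll work out the approach.

```bash
cat >> h.py <<'E'
YAW=np.radians(9.37);BX=np.array([np.cos(YAW),np.sin(YAW),0]);BY=np.array([-np.sin(YAW),np.cos(YAW),0]);BZ=np.array([0,0,1.])
BC=np.array([0.6312,0.0301,0])
def box(x,y,z): return BC+BX*x/1000+BY*y/1000+BZ*z/1000
def Rdown(flip=False):
    xt=-BZ; yt=-BY if flip else BY
    return np.column_stack([xt,yt,np.cross(xt,yt)])
def row(pos,Rt):
    s=manip.read_state();R0=rot(s['tcp_rot'])
    rv=R.from_matrix(R0.T@Rt).as_rotvec(degrees=True)
    return rv.round(2),((R0.T@(np.array(pos)-s['ee_pos']))*100).round(2)
E
python3 - <<'E'
from h import *
s=manip.read_state();print(rot(s['tcp_rot']).round(3))
p=box(-124,0,0);print(p,box(-60,70,133))
for f in(0,1): print(row([p[0],p[1],0.17],Rdown(f)))
E
```

```text
[[-0.     0.384  0.923]
 [-0.001  0.923 -0.384]
 [-1.    -0.001 -0.   ]]
[0.50885446 0.00991164 0.        ] [0.56060389 0.08939747 0.133     ]
(array([-3.193e+01, -2.000e-02,  5.000e-02]), array([  3.45, -34.54,  46.61]))
(array([1.4807e+02, 6.0000e-02, 2.0000e-02]), array([  3.45, -34.54,  46.61]))
```

play_rows:
  steps: [-32,0,0,0,-34.5,46.6,8.5,-32,0,0,0,-34.5,46.6,8.5,-32,0,0,0,-34.5,46.6,8.5,-32,0,0,0,-34.5,46.6,8.5,-32,0,0,0,-34.5,46.6,8.5,-32,0,0,0,-34.5,46.6,8.5,-32,0,0,0,-34.5,46.6,8.5,-32,0,0,0,-34.5,46.6,8.5]
  grip_force: 20

```text
time: 0.82
ee_pos: [0.376, 0.2319, 0.2047]
tcp_rot: [-0.059, 0.705, 0.058, 0.705]
force: [0.8, 0.5, 0.0]
grip_width: 0.993
```

Run:
```python
from h import *
p=box(-124,0,0);print(manip.read_state()['ee_pos'],row([p[0],p[1],0.17],Rdown()))
```

```text
[0.37597864 0.23186348 0.20470978] (array([ 0.09, -0.02,  0.04]), array([  3.48, -24.07,   9.46]))
```

play_rows:
  steps: [0,0,0,1,-24.1,9.5,5.5,0,0,0,1,-24.1,9.5,5.5,0,0,0,1,-24.1,9.5,5.5,0,0,0,1,-24.1,9.5,5.5,0,0,0,1,-24.1,9.5,5.5,0,0,0,1,-24.1,9.5,5.5,0,0,0,1,-24.1,9.5,5.5,0,0,0,1,-24.1,9.5,5.5]

```text
time: 1.48
ee_pos: [0.5099, 0.0074, 0.1941]
tcp_rot: [-0.057, 0.705, 0.057, 0.704]
force: [-0.5, -0.2, -0.3]
grip_width: 0.642
```

Run:
```python
from h import *
p=box(-124,0,92);s=manip.read_state();print(s['ee_pos'],s['force'],s['grip_width'],row(p-[0,0,.0187],Rdown()))
c=cam('wrist','w1.png')
# projection of model pull & tab into wrist
def proj(P):
    d=rot(c['attitude']).T@(P-np.array(c['xyz']));k=np.array(c['camera_matrix'])@d;return (k/k[2])[:2]
print('pull top',proj(box(-124,0,105)),'tab',proj(box(-60,72.5,133)), 'corners',proj(box(-96,144,99)),proj(box(-96,-144,99)))
import pickle;pickle.dump(c,open('w1.pkl','wb'))
```

```text
[0.50994894 0.00740481 0.19409783] [-0.457777   -0.18864352 -0.32598997] 0.6416366773217826 (array([-0.11, -0.09,  0.04]), array([12.08,  0.27, -0.05]))
pull top [284.3368036 204.3119938] tab [365.36151554 281.79542326] corners [433.41208026 229.841696  ] [135.22493705 230.06260812]
```

View pics/w1.png

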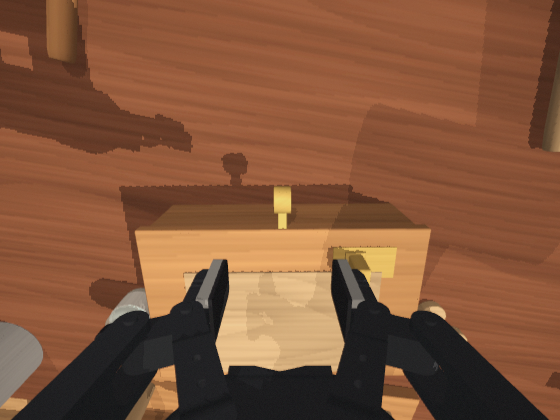

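The wrist view shows the pull at (283,200) and the front corners at (138,230) and (429,230), within about 4 px of the model. I'm descending onto the pull.

play_rows:
  steps: [0,0,0,4,0.2,0,5.5,0,0,0,8,0.25,0,5.5,0,0,0,10.5,0.25,0,5.5,0,0,0,12,0.25,0,5.5,0,0,0,12,0.25,0,5.5,0,0,0,12,0.25,0,5.5,0,0,0,12,0.25,0,5.5]

```text
time: 2.12
ee_pos: [0.5092, 0.0122, 0.0757]
tcp_rot: [-0.058, 0.705, 0.058, 0.705]
force: [0.6, -0.3, 1.1]
grip_width: 0.638
```

Run:
```python
from h import *
p=box(-124,0,92);s=manip.read_state();print(s['ee_pos'],s['force'],s['grip_width'],row(p-[0,0,.0187],Rdown()))
c=cam('wrist','w2.png')
```

```text
[0.50916006 0.01215134 0.07573531] [ 0.55178211 -0.26882157  1.12521114] 0.6378238480206171 (array([0.02, 0.02, 0.04]), array([ 0.24, -0.22, -0.07]))
```

View pics/w2.png

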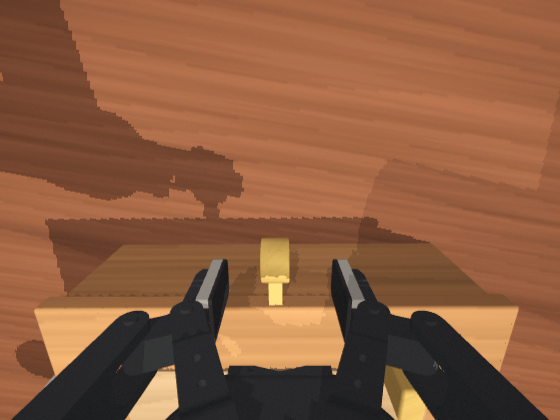

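The disc at (275,262) sits between the pads, about 2 mm to one side. I'll centre on it and close.

play_rows:
  steps: [0,0,0,0.2,-0.2,-0.05,5,0,0,0,0.2,-0.2,-0.05,3.5,0,0,0,0.2,-0.2,-0.05,2,0,0,0,0.2,-0.2,-0.05,1,0,0,0,0.2,-0.2,-0.05,1,0,0,0,0.2,-0.2,-0.05,1,0,0,0,0.2,-0.2,-0.05,1]
  grip_force: 25

```text
time: 2.75
ee_pos: [0.5094, 0.0095, 0.0743]
tcp_rot: [-0.058, 0.704, 0.057, 0.705]
force: [-1.2, -5.2, 5.4]
grip_width: 0.174
```

Run:
```python
from h import *
p=box(-124,0,92);s=manip.read_state();print(s['ee_pos'],s['force'],s['moment'],s['grip_width']*85.4,row(p-[0,0,.0187],Rdown()))
c=cam('wrist','w3.png')
```

```text
[0.50940375 0.00948371 0.0743223 ] [-1.22752733 -5.15328939  5.42266187] [-0.93915036  0.28251255 -0.03588375] 14.890305285460744 (array([-0.  ,  0.08,  0.09]), array([ 0.1 ,  0.05, -0.05]))
```

View pics/w3.png

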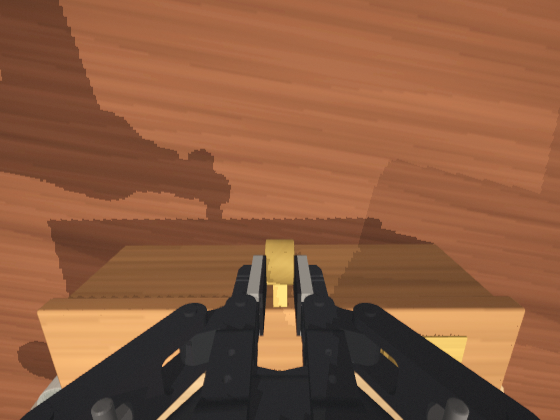

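The pull is held at about 15 mm opening. Now a gentle tug to +7 mm, which is below the 10 mm stop.

play_rows:
  steps: [0,0,0,-0.2,0,0,1,0,0,0,-0.4,0,0,1,0,0,0,-0.6,0,0,1,0,0,0,-0.75,0,0,1,0,0,0,-0.75,0,0,1,0,0,0,-0.75,0,0,1,0,0,0,-0.75,0,0,1,0,0,0,-0.75,0,0,1]

```text
time: 3.47
ee_pos: [0.5101, 0.0096, 0.082]
tcp_rot: [-0.058, 0.704, 0.057, 0.706]
force: [7.3, -0.9, -4.1]
grip_width: 0.171
```

Run:
```python
from h import *
s=manip.read_state();print(s['ee_pos'],s['force'],s['moment'],s['grip_width']*85.4)
c=cam('wrist','w4.png')
```

```text
[0.51007625 0.00955389 0.08200597] [ 7.34254903 -0.94141497 -4.09106253] [-0.31462011 -1.15327844  0.03751245] 14.585619838460074
```

View pics/w4.png

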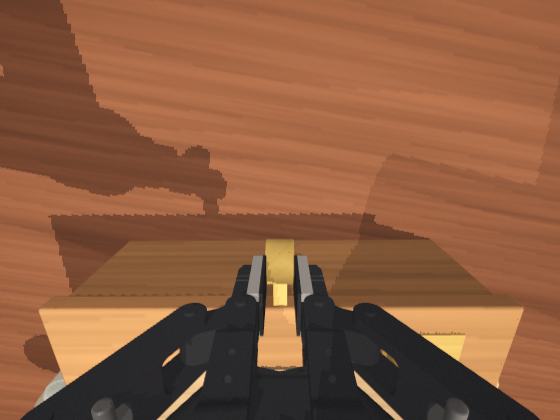

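The lid followed the gripper: the disc and lid edge haven't shifted in the view, at about 0.036 rad with only about 4 N. Next I'll creep past the 10 mm point.

play_rows:
  steps: [0,0,0,-0.1,0,0,1,0,0,0,-0.2,0,0,1,0,0,0,-0.3,0,0,1,0,0,0,-0.4,0,0,1,0,0,0,-0.4,0,0,1]

```text
time: 3.93
ee_pos: [0.5107, 0.0097, 0.0863]
tcp_rot: [-0.058, 0.703, 0.057, 0.706]
force: [7.1, -0.3, -4.5]
grip_width: 0.172
```

play_rows:
  steps: [0,0,0,-0.1,0,0.02,1,0,0,0,-0.2,0,0.04,1,0,0,0,-0.3,0,0.05,1,0,0,0,-0.4,0,0.06,1,0,0,0,-0.4,0,0.06,1]

```text
time: 4.35
ee_pos: [0.5113, 0.0098, 0.0905]
tcp_rot: [-0.058, 0.703, 0.057, 0.707]
force: [4.5, -2.6, -4.5]
grip_width: 0.174
```

Run:
```python
from h import *
s=manip.read_state();print(s['ee_pos'],s['force'],s['moment'],s['grip_width']*85.4)
c=cam('wrist','w5.png');c=cam('scene')
cv2.imwrite('pics/s5.png',cv2.resize(c['frame'][190:300,190:340],None,fx=5,fy=5))
```

```text
[0.51132371 0.00975365 0.09054002] [ 4.48616045 -2.55487457 -4.50564272] [-0.39085443 -0.52385225  0.05568218] 14.896664207116542
```

View pics/w5.png

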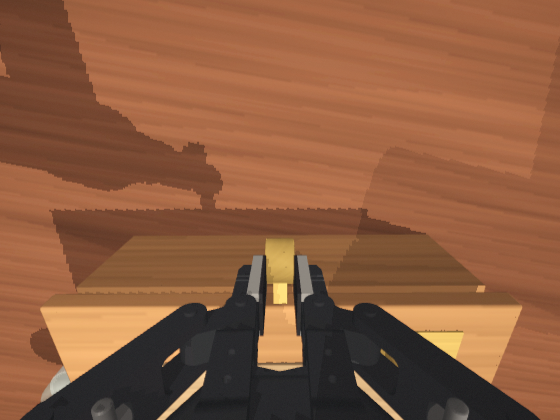

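View pics/s5.png

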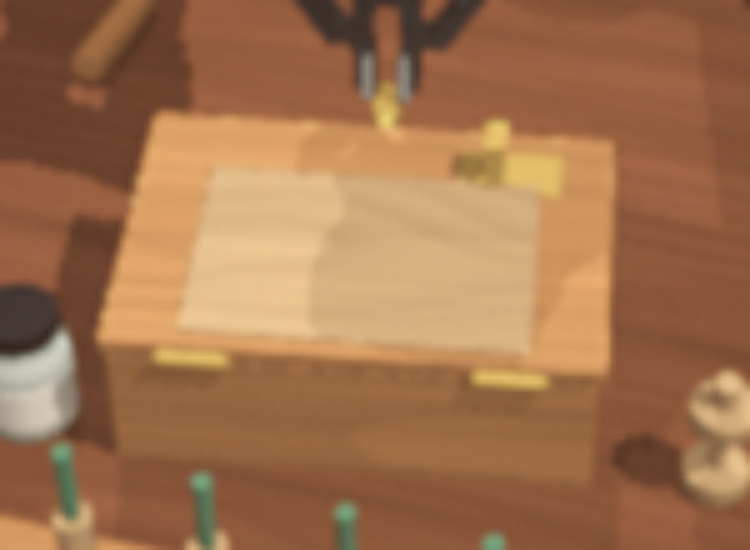

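The catch isn't holding: the lid stands about 16 mm up (0.076 rad), well past the caught stop, with a visible gap and a steady pull of about 4.5 N. So the slide stays where it is. Next, the opening arc.

```bash
cat >> h.py <<'E'
def arc(th0,ths):
    s=manip.read_state();R0=rot(s['tcp_rot']);r=.2141;a=np.arctan2(7,214)
    for t in ths:
        d=BX*r*(np.cos(a+th0)-np.cos(a+t))+BZ*r*(np.sin(a+t)-np.sin(a+th0))
        print(round(t,3),(R0.T@d*100).round(2))
E
python3 - <<'E'
from h import *
arc(.076,np.arange(.12,1.0,.06))
E
```

```text
0.12 [-0.93 -0.    0.13]
0.18 [-2.2  -0.    0.37]
0.24 [-3.44 -0.01  0.68]
0.3 [-4.66 -0.01  1.07]
0.36 [-5.86 -0.01  1.53]
0.42 [-7.03 -0.01  2.06]
0.48 [-8.17 -0.02  2.67]
0.54 [-9.26 -0.02  3.33]
0.6 [-10.32  -0.02   4.07]
0.66 [-11.33  -0.02   4.86]
0.72 [-12.29  -0.02   5.72]
0.78 [-13.19  -0.02   6.63]
0.84 [-14.04  -0.03   7.59]
0.9 [-14.83  -0.03   8.6 ]
0.96 [-15.56  -0.03   9.66]
```

play_rows:
  steps: [0,0,0,-0.9,0,0.13,1,0,0,0,-2.2,0,0.37,1,0,0,0,-3.44,0,0.68,1,0,0,0,-4.66,0,1.07,1,0,0,0,-5.86,0,1.53,1,0,0,0,-5.86,0,1.53,1,0,0,0,-5.86,0,1.53,1]
  grip_force: 30

```text
time: 5.03
ee_pos: [0.5258, 0.0123, 0.1488]
tcp_rot: [-0.058, 0.703, 0.057, 0.706]
force: [1.1, -2.5, -4.8]
grip_width: 0.161
```

Run:
```python
from h import *
s=manip.read_state();print(s['ee_pos'],s['force'],s['moment'],s['grip_width']*85.4)
c=cam('wrist','w6.png');c=cam('scene')
cv2.imwrite('pics/s6.png',cv2.resize(c['frame'][160:300,190:340],None,fx=4,fy=4))
p=box(-124,0,92); a=np.arctan2(7,214)
g=s['ee_pos']+[0,0,.0187]-box(90,0,85); print('theta from grip',np.arctan2(g[2],-g@BX)-a, np.hypot(g[2],g@BX))
arc(.36,np.arange(.42,1.0,.06))
```

```text
[0.5257683  0.01225959 0.14883034] [ 1.10054241 -2.46639543 -4.75937664] [-0.47591357 -0.20943044 -0.00790761] 13.744930050491288
theta from grip 0.3641517895141948 0.2135240313319496
0.42 [-1.17 -0.    0.53]
0.48 [-2.31 -0.    1.13]
0.54 [-3.4  -0.01  1.8 ]
0.6 [-4.46 -0.01  2.53]
0.66 [-5.47 -0.01  3.32]
0.72 [-6.43 -0.01  4.18]
0.78 [-7.34 -0.01  5.08]
0.84 [-8.19 -0.01  6.05]
0.9 [-8.98 -0.02  7.06]
0.96 [-9.71 -0.02  8.11]
```

View pics/w6.png

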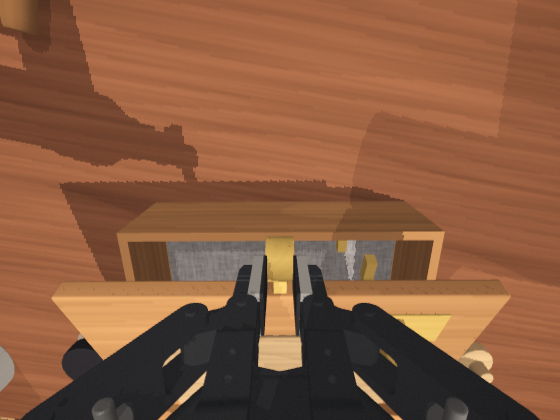

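View pics/s6.png

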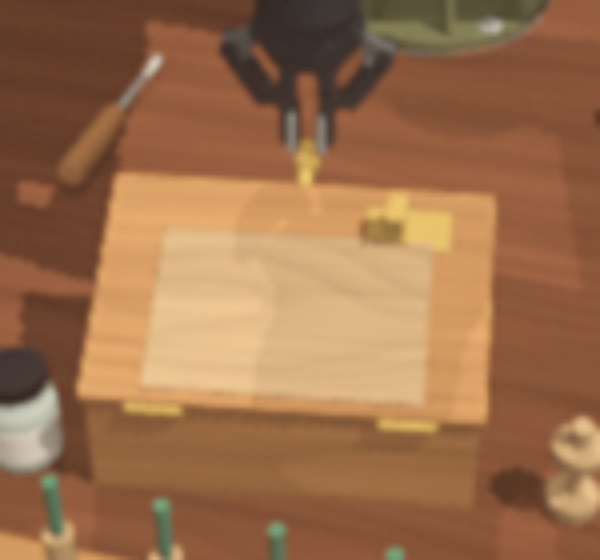

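The wrist view shows the lid well open with the box interior visible, and the disc still between the pads at (280,260). Continuing to about 0.9.

play_rows:
  steps: [0,0,0,-1.17,0,0.53,1,0,0,0,-2.31,0,1.13,1,0,0,0,-3.4,0,1.8,1,0,0,0,-4.46,0,2.53,1,0,0,0,-5.47,0,3.32,1,0,0,0,-5.47,0,3.32,1,0,0,0,-5.47,0,3.32,1]

```text
time: 5.72
ee_pos: [0.558, 0.0178, 0.202]
tcp_rot: [-0.058, 0.704, 0.057, 0.706]
force: [4.8, -1.8, -8.2]
grip_width: 0.152
```

```bash
cat > st.py <<'E'
from h import *
import sys
s=manip.read_state();print(s['ee_pos'],s['force'],s['moment'],s['grip_width']*85.4,s['q'].round(2))
c=cam('wrist','w%s.png'%sys.argv[1]);c=cam('scene')
cv2.imwrite('pics/s%s.png'%sys.argv[1],cv2.resize(c['frame'][140:300,190:340],None,fx=3,fy=3))
a=np.arctan2(7,214)
g=s['ee_pos']+[0,0,.0187]-box(90,0,85); th=np.arctan2(g[2],-g@BX)-a;print('theta from grip',th, np.hypot(g[2],g@BX))
arc(th,[.72,.78,.84,.9,.96])
E
python3 st.py 7
```

```text
[0.55804193 0.0177699  0.20198693] [ 4.75152531 -1.78159796 -8.17336422] [-0.2098147  -0.78131255 -0.0113057 ] 12.963619976509493 [-0.03  0.32  1.5  -0.    1.32 -1.77]
theta from grip 0.657936764264046 0.2130002563799465
0.72 [-1.   -0.    0.88]
0.78 [-1.9  -0.    1.79]
0.84 [-2.76 -0.    2.75]
0.9 [-3.55 -0.    3.76]
0.96 [-4.28 -0.01  4.81]
```

View pics/w7.png

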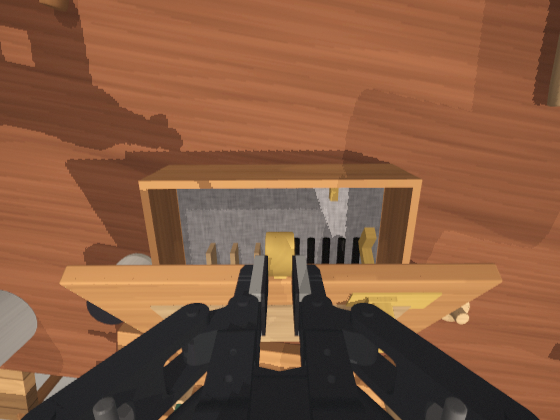

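View pics/s7.png

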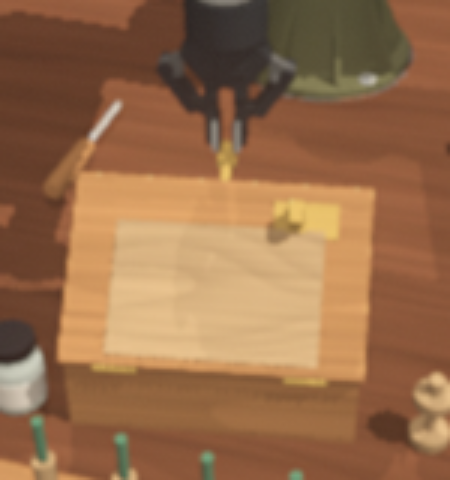

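Run:
```python
from h import *
import pickle
w=cam('wrist');s=cam('scene');pickle.dump((w,s),open('c7.pkl','wb'))
st=manip.read_state()
def proj(c,P):
    d=rot(c['attitude']).T@(P-np.array(c['xyz']));k=np.array(c['camera_matrix'])@d;return (k/k[2])[:2].round(1)
e=st['ee_pos'];print('tcp',proj(w,e),'grasp',proj(w,e+[0,0,.0187]))
def lidpt(th,x,y,z):
    # box coords rel hinge
    x-=90;z-=85
    return box(90+x*np.cos(th)+z*np.sin(th),y,85-x*np.sin(th)+z*np.cos(th))
for th in(.56,.60,.64,.68):
    print(th,'wrist',[proj(w,lidpt(th,-96,y,99)) for y in(144,-144)],'scene',[proj(s,lidpt(th,-96,y,99)) for y in(144,-144)],'disc',proj(w,lidpt(th,-124,0,92)),'disc top sil',min([proj(w,lidpt(th,-124+13*np.cos(b),0,92+13*np.sin(b)))[1] for b in np.arange(0,6.3,.1)]))
z=s['frame'][180:240,200:330];cv2.imwrite('pics/s7z.png',cv2.resize(z,None,fx=6,fy=6,interpolation=cv2.INTER_CUBIC))
```

```text
tcp [282.  248.9] grasp [282.2 263.8]
0.56 wrist [array([498.1, 264.6]), array([ 67.2, 263.9])] scene [array([313.8, 203.7]), array([216.1, 197.8])] disc [282.5 231.9] disc top sil 210.6
0.6 wrist [array([502.7, 275.3]), array([ 62.7, 274.6])] scene [array([313.9, 203.1]), array([215.6, 197.1])] disc [282.6 244.3] disc top sil 222.3
0.64 wrist [array([507.2, 286.6]), array([ 58.3, 285.9])] scene [array([314. , 202.5]), array([215.1, 196.5])] disc [282.6 257.6] disc top sil 235.0
0.68 wrist [array([511.5, 298.5]), array([ 54.1, 297.7])] scene [array([314.1, 202.1]), array([214.6, 196.1])] disc [282.7 271.9] disc top sil 248.6
```

View pics/s7z.png

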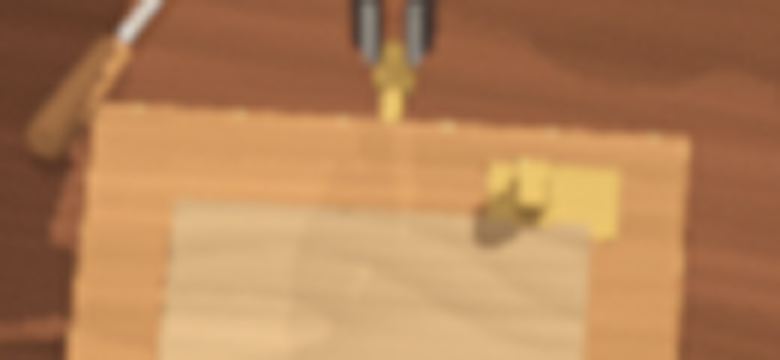

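The disc has crept about 6 mm toward the fingertips as it pivoted (the lid is at about 0.63 rad, against 0.66 from the grip). For the last part I'll grip harder and turn the tool with the lid so the disc pivots no further.

Run:
```python
from h import *
r=.2141;a=np.arctan2(7,214);L=.0127;t0=.63
for t in np.arange(.67,.91,.04):
    f=t-t0
    dx=-r*(np.sin(a+t)-np.sin(a+t0))+L*(np.cos(f)-1); dz=r*(np.cos(a+t0)-np.cos(a+t))-L*np.sin(f)
    print(round(t,2),round(np.degrees(f),2),round(dx*100,2),round(dz*100,2))
```

```text
0.67 2.29 -0.67 0.49
0.71 4.58 -1.31 1.01
0.75 6.88 -1.93 1.55
0.79 9.17 -2.54 2.11
0.83 11.46 -3.12 2.7
0.87 13.75 -3.67 3.31
```

play_rows:
  steps: [0,0,0,0,0,0,0.8,0,0,0,0,0,0,0.8,0,2.3,0,-0.67,0,0.49,0.8,0,4.6,0,-1.31,0,1.01,0.8,0,6.9,0,-1.93,0,1.55,0.8,0,6.9,0,-1.93,0,1.55,0.8,0,6.9,0,-1.93,0,1.55,0.8]
  grip_force: 55

```text
time: 6.5
ee_pos: [0.5728, 0.0203, 0.2206]
tcp_rot: [-0.061, 0.745, 0.054, 0.662]
force: [0.6, -1.5, -3.5]
grip_width: 0.121
```

```bash
python3 st.py 8
python3 - <<'E'
from h import *
c=cam('scene');cv2.imwrite('pics/s8z.png',cv2.resize(c['frame'][150:240,200:330],None,fx=6,fy=6,interpolation=cv2.INTER_CUBIC))
E
```

```text
[0.5728198  0.02028633 0.22056158] [ 0.56924345 -1.52612288 -3.53003393] [-0.31320291 -0.03132861  0.01454654] 10.332251131548052 [-0.02  0.41  1.33 -0.02  1.51 -1.75]
theta from grip 0.7693807609773405 0.21460890582505457
0.72 [ 0.84  0.   -0.65]
0.78 [-0.18 -0.    0.14]
0.84 [-1.14 -0.    1.  ]
0.9 [-2.05 -0.    1.9 ]
0.96 [-2.9  -0.    2.86]
```

View pics/w8.png

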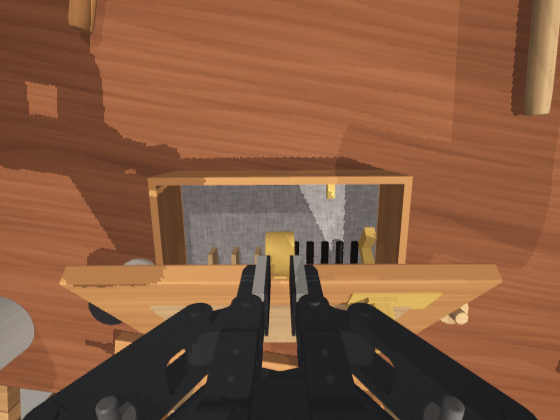

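View pics/s8z.png

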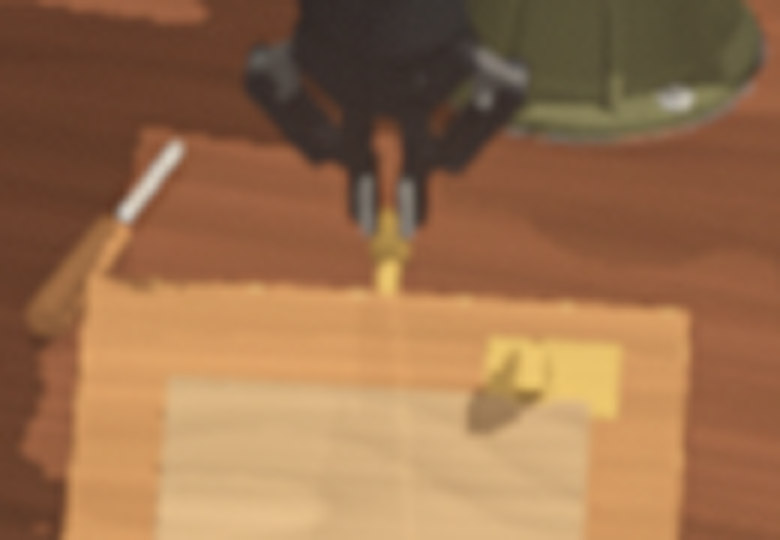

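Since the grip increase the disc hasn't moved in the view, still at rows 232–276. One more short rise, to about 0.87.

Run:
```python
from h import *
r=.2141;a=np.arctan2(7,214);L=.0127;t0=.75;R0=rot(manip.read_state()['tcp_rot'])
for t in (.78,.81,.84,.87,.9):
    f=t-t0
    d=BZ*r*(np.sin(a+t)-np.sin(a+t0))+BX*r*(np.cos(a+t0)-np.cos(a+t))
    v=R0.T@d+L*np.array([np.cos(f)-1,0,-np.sin(f)])
    print(round(np.degrees(f),2),(v*100).round(2))
```

```text
1.72 [-0.5  -0.    0.37]
3.44 [-0.99 -0.    0.75]
5.16 [-1.47 -0.    1.14]
6.88 [-1.93 -0.    1.55]
8.59 [-2.38 -0.    1.97]
```

play_rows:
  steps: [0,1.7,0,-0.5,0,0.37,0.5,0,3.4,0,-0.99,0,0.75,0.5,0,5.2,0,-1.47,0,1.14,0.5,0,6.9,0,-1.93,0,1.55,0.5,0,8.6,0,-2.38,0,1.97,0.5,0,8.6,0,-2.38,0,1.97,0.5,0,8.6,0,-2.38,0,1.97,0.5,0,8.6,0,-2.38,0,1.97,0.5]

```text
time: 7.32
ee_pos: [0.5943, 0.024, 0.2414]
tcp_rot: [-0.065, 0.792, 0.049, 0.605]
force: [1.3, 0.7, -7.3]
grip_width: 0.125
```

play_rows:
  steps: [0,0,0,0,0,0,0.5,0,0,0,0,0,0,0.5,0,0,0,0,0,0,0.5,0,0,0,0,0,0,0.5,0,0,0,0,0,0,0.5,0,0,0,0,0,0,0.5]

```text
time: 7.82
ee_pos: [0.5943, 0.024, 0.2414]
tcp_rot: [-0.065, 0.792, 0.049, 0.605]
force: [2.0, 0.8, -6.2]
grip_width: 0.121
```

```bash
python3 st.py 9
python3 - <<'E'
from h import *
w=cam('wrist')
def proj(c,P):
    d=rot(c['attitude']).T@(P-np.array(c['xyz']));k=np.array(c['camera_matrix'])@d;return (k/k[2])[:2].round(1)
def lidpt(th,x,y,z):
    x-=90;z-=85
    return box(90+x*np.cos(th)+z*np.sin(th),y,85-x*np.sin(th)+z*np.cos(th))
for th in(.8,.84,.88,.92):
    print(th,[proj(w,lidpt(th,-96,y,99)) for y in(144,-144)],'sil',min([proj(w,lidpt(th,-124+13*np.cos(b),0,92+13*np.sin(b)))[1] for b in np.arange(0,6.3,.1)]))
cam('top','t9.png');print(manip.read_state()['qvel'].round(4))
E
```

```text
[0.59429466 0.02398916 0.24141379] [ 2.02233406  0.77572244 -6.1701552 ] [ 0.01972292 -0.5881452  -0.00656741] 10.317482278647791 [-0.    0.55  1.1  -0.04  1.75 -1.74]
theta from grip 0.9091059195274994 0.2165585293821051
0.72 [ 3.38  0.   -2.22]
0.78 [ 2.26  0.   -1.58]
0.84 [ 1.19  0.   -0.88]
0.9 [ 0.15  0.   -0.12]
0.96 [-0.83 -0.    0.7 ]
0.8 [array([494.4, 256.9]), array([ 70.1, 256.7])] sil 202.5
0.84 [array([499.1, 267.2]), array([ 65.6, 266.9])] sil 213.6
0.88 [array([503.6, 278.1]), array([ 61.1, 277.7])] sil 225.6
0.92 [array([508.1, 289.6]), array([ 56.8, 289.1])] sil 238.5
[-0.0002  0.0014  0.0002 -0.0012 -0.0013  0.0008]
```

View pics/w9.png

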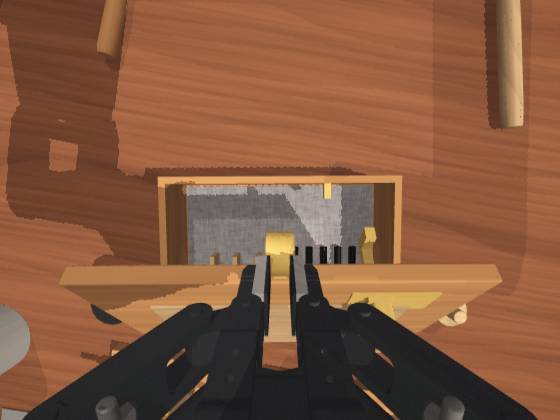

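View pics/t9.png

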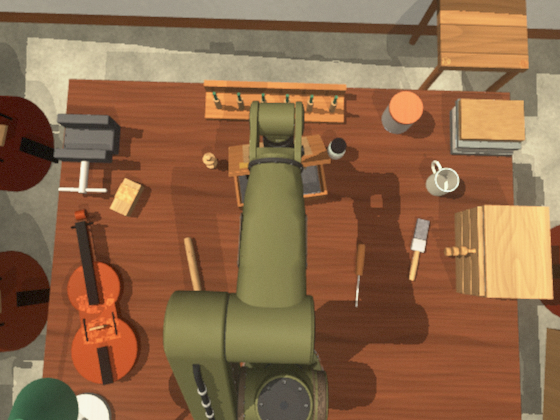

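The wrist view has the disc held at rows 232–276, and its edge gives a lid angle of about 0.90 rad. The view hasn't changed over the last 0.5 s, and the top view shows the bystanders in place. I'm handing it in.

Run:
```python
from h import *
print(manip.finish_job())
s=manip.read_state();print(s['time'],s['ee_pos'],s['force'],s['grip_width'])
```

```text
the job is handed in; nothing more can be done
None
the job is handed in; nothing more can be done
```

The lid is open at about 0.90 rad (52°), held up by the gripper on the brass pull, and I handed the job in at about 8 s of the 51 s allowed.

- **Catch:** I gripped the pull from above and tugged the lid gently, leaving the slide alone. It rose freely past the 10 mm stop with only about 4–5 N on the wrist, so the catch wasn't holding and I didn't push the slide.
- **Opening:** I swung the lid up along its arc. By about 0.63 rad the disc had crept about 6 mm toward the fingertips. I raised the grip from 30 to 55 N and turned the tool with the lid from there, and it stayed put in the camera view.
- **Last checks:** The wrist camera and the grip position both gave about 0.90–0.91 rad, and the arm was at rest with about 6 N of load. In the top view, the bystanders I could see were in their places. The arm hid the hammer's head, but its handle hadn't moved.
- **Disagreements:** The grip opening read 15 mm at first and 10 mm at 55 N, against the 16 mm disc. I put this down to finger compliance, because the disc stayed visibly between the pads. I couldn't read the state after handing in, so the final second is unchecked.

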